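# Seat the washed lazy Susan tray on its locking pin

## Robot

A 6-joint arm with a two-finger parallel gripper is mounted at the origin on the work surface. World frame = base frame: x ahead of the robot, y to its left, z up, the work surface at z = 0. Lengths are in m, angles in rad, forces in N, time in s.
With the tool pointing down it reaches from about 0.225 to 0.725 m from the base axis. Payload 3.1 kg.
Tool frame: the origin (TCP) lies on the centre line of the jaws, within the pads' length; the fingertips stand bot.tip_extent ahead of it and the grasp point (between the pads) lies 2 mm behind it (bot.tip_extent is the distance from the TCP to the fingertips, in m); x points along the fingers, z is the direction in which the jaws open and shut, and the axes are right-handed (so a half turn about x gives the same grasp; the last joint's range is limited). The gripper opens to 85 mm and grips with 20 to 120 N. Pads are 22 mm wide; open, the fingers measure 114 mm over their backs; the gripper's body (76 mm by 85 mm) begins 54 mm behind the grasp point. The pads swing forward as they close: fully open they stand 13 mm farther back than shut.
Start: joints at [1.02, 0.048, 0.099, 1.622, 0, 1.443], TCP at [0.215, 0.479, 0.248] pointing down, gripper open.
Joint ranges: [-2.91, 2.91], [-0.99, 1.94], [-1.21, 1.42], [-2.12, 2.29], [-1.49, 1.47], [-3.14, 3.14]. Speed limits (rad/s): [2.79, 2.79, 3.14, 3.14, 3.14, 3.14].

## Interface

Orientations are given as [roll, pitch, yaw] about the fixed x, y, z axes, in that order (R = Rz(yaw) Ry(pitch) Rx(roll)).
In Python, from bench import bot gives the robot as it stands. The module is installed in compiled form; this text tells all that it offers.
- The arm moves only by the tool move_arm, never from a script. Its argument "deltas" is a list of rows, each a list of 3 entries, a list of its own where there are three numbers: the shift along the tool's x, y, z in mm, then the turn about the tool's x in rad, then the opening in per cent of the stroke, from 0 (shut) to 100 (fully open). In form: [[[tx, ty, tz], turn, fingers], ...]. A call has 1 to 12 rows; each row is the pose to reach, as a shift and turn from the pose measured when the call began, along the tool's axes at that moment; what a row does not reach only later rows make up. A row lasts 1/8 s, in which the tool goes at most 62.5 mm and 10.7 degrees, less where a joint would pass 70% of its speed; a pose out of reach is approached as far as the arm can. A call with a gripper value outside its range is refused whole. The fingers move at their own pace and stop on an object; "squeeze" is the grip in N (left out, the last holds). Time passes only in rows, so rows that repeat a pose let the fingers close. It gives the time, the measured TCP pose, the force and the opening at its end, in the units of the state.
- bot.sense(): the state, without advancing time (a new reading comes with each control period).
- bot.get_image(name): name is "scene" or "top" or "wrist"; returns the picture (480x640x3 uint8, red, green, blue); there is no depth.
- bot.camera_info(name): a dict with "intrinsics" (3x3 intrinsics, pixels), "rvec" (rotation vector, rad) and "tvec" (3), from world to camera coordinates, as OpenCV has them. Camera axes: x right, y down, z forward; pixel columns grow to the right and rows downward; lengths in m; the calibration is good to about 2 mm. A picture is of the moment at which its call begins: read the wrist's pose just before it. camera_info takes no time and is no camera call; for the wrist camera it gives the pose at the moment of the call.
- bot.job_done(): hands the job in, once; it reports no verdict.
The state is a dict: "time": time; "joint_pos": joint angles; "joint_vel": joint speeds; "joint_torque": joint torques, N m; "position": TCP position; "orientation": TCP orientation; "contact_force": force on the tool from outside, world axes, zero at the start; "torque": the same for the moment, N m; "finger_gap": opening from 0.0 (shut) to 1.0 (fully open).
Only numpy, scipy, OpenCV 4.12 (cv2) and the standard library are available. Lean on these libraries where they do the work, as an engineer would, in place of code of your own. Each camera call takes 0.05 s, during which the arm holds its last target.

## Task

The orange lazy Susan's tray was put back high on its spindle after washing, with its rim notch away from the white locking pin on the base. With a fingertip, push the tray round until the notch lines up with the pin, then press the tray straight down until it is fully seated with the pin standing up through the notch. Do not lift the tray, and leave the jars, mug and everything else on the counter where they are.

Things in the scene. Friction and masses are not known exactly. Their poses are not given: they have to be found in the camera images.
- susan_base: black plastic base of the lazy Susan, stuck fast to the counter: disc 160 mm across and 13 mm high, with a steel spindle in the middle and a black tongue reaching out to 150 mm from the centre in the base's own +x direction, which carries the white pin. Origin on the spindle axis at counter height, z up; its position and yaw vary
- pin (a point): top of the fixed white locking pin, a flat-topped upright bar 12 mm wide across and 59 mm long radially (86 to 145 mm from the spindle axis); its top is 32 mm above the counter. The point lies on its top, 102 mm from the spindle axis; its outer end shows beyond the tray's rim
- notch (a point): middle of the only notch in the tray's rim, 102 mm from the axis, at the height of the tray's floor (42 mm above the counter at first, 26 mm seated). Open outwards, 28 mm wide, 26 mm deep radially, 20 mm wide at its inner end (the pin passes when the two points are within about 4 mm in plan). A white stripe 55 mm long on the floor points at it, with a black mark at each side. It turns with the tray
- hub (a point): centre of the flat top of the hub in the middle of the orange tray, on the spindle axis; the top is 44 mm across, 64 mm above the counter at first and 48 mm when seated, with nothing above it: a good place to press. The tray is 220 mm across, with a rim 6 mm above its floor
- rib (a point): point on the top edge of one of the tray's four straight radial ribs, 70 mm from the axis, 45 degrees counter-clockwise of the notch. The ribs are darker orange, 6 mm thick, 22 mm above the tray's floor, run from the hub to 90 mm from the axis, and stand at 45, 135, 225 and 315 degrees from the notch; a shut gripper's tip fits between them and can push on their sides
- tray (a joint): turning angle of the tray about the vertical spindle (rad), counter-clockwise from above positive; the notch is over the pin at 0 (and at any whole turn). It turns either way as far as needed and stays where it is left (drag about 0.06 N m)
- sleeve (a joint): how far the tray has gone down the spindle (m): 0 at first, 0.016 fully seated on the base, negative if lifted. Its snug sleeve stays where it is left; pressing down takes about 5 to 7 N. Off the notch the rim meets the pin after 2 mm and goes no further
- jar_a: loose jam jar with dark red jam and a red screw lid, 70 mm across, 104 mm high; origin under its centre; leave it
- jar_b: loose jam jar with orange jam and a brass-coloured lid, 70 mm across, 104 mm high; origin under its centre; leave it
- mug: white mug, 82 mm across, 92 mm high, standing on the coaster; origin under its centre; leave it
- coaster: round bamboo coaster, 100 mm across, 10 mm thick, under the mug; origin under its centre; leave it
- tongs: stainless tongs lying flat, 240 mm long along their x, 55 mm wide, 14 mm high; origin under the middle; leave them
- shaker: blue ceramic salt shaker, 40 mm across, 72 mm high; origin under its centre; leave it
- sugar_bowl: open blue sugar bowl, 90 mm across, 50 mm high; origin under its centre; leave it

How it is judged:
By the outcome, as a careful person would: the job done as asked, in the order asked, and still so for the second after the job is handed in, with the robot touching nothing.
It also fails if it takes over 48 s, if anything falls off the work surface, if the arm or the gripper's body presses on something with over 40 N, if the wrist force passes 120 N, or if a joint passes its speed limit or range.

## Working session

There is one attempt and no reset: what is moved stays moved. The work goes in short steps, Python scripts to look and compute and a tool call to move; the robot and the scene stay as the last step left them, time stands still between calls to the robot, and variables do not carry over. Pictures are saved under pics/ and viewed, and the job is handed in when it is done.

Besides the shell and the picture viewer there is one more tool, called after "Request:" in YAML: its name, and indented under it one key for each argument. move_arm: Moves the arm, as the interface text tells. Its arguments: {"type":"object","properties":{"deltas":{"type":"array"},"squeeze":{"type":"number"}},"required":["deltas"]}

```bash
mkdir -p pics
python3 - <<'E'
from bench import bot
import cv2
s=bot.sense();print(s, bot.tip_extent)
for n in("top","scene"):
    im=bot.get_image(n);cv2.imwrite(f"pics/{n}0.png",im[:,:,::-1])
    print(n,bot.camera_info(n))
E
```

```text
{'time': 0.0, 'joint_pos': array([ 1.02018562e+00,  4.87486535e-02,  9.76093118e-02,  1.62196453e+00,
       -2.61588517e-05,  1.44303813e+00]), 'joint_vel': array([-2.18301123e-04,  1.13618593e-04,  1.26282706e-04,  7.46694585e-04,
        1.33898000e-05,  1.20593041e-03]), 'joint_torque': array([-1.60492906e-03, -3.38779020e+01,  3.20016932e+01,  2.04055547e-02,
       -2.56551448e-04, -8.08421916e-07]), 'position': array([0.21514815, 0.47828524, 0.24712392]), 'orientation': array([ 3.02517019,  1.56848864, -2.11007127]), 'contact_force': array([-0.14875234,  0.05787338, -0.3198079 ]), 'torque': array([-0.00224212, -0.02502039, -0.02550556]), 'finger_gap': 0.9964873443100587} 0.017
top {'intrinsics': array([[531.25661584,   0.        , 318.55170156],
       [  0.        , 531.25661584, 235.0069795 ],
       [  0.        ,   0.        ,   1.        ]]), 'rvec': array([ 2.18416808, -2.1392685 ,  0.11343706]), 'tvec': array([-0.01347962,  0.62236476,  1.19115493])}
scene {'intrinsics': array([[479.45657084,   0.        , 311.84712012],
       [  0.        , 479.45657084, 245.84599444],
       [  0.        ,   0.        ,   1.        ]]), 'rvec': array([ 2.0752803 ,  0.78501312, -0.43273558]), 'tvec': array([-0.4527924 , -0.15255806,  1.56943871])}
```

View pics/top0.png

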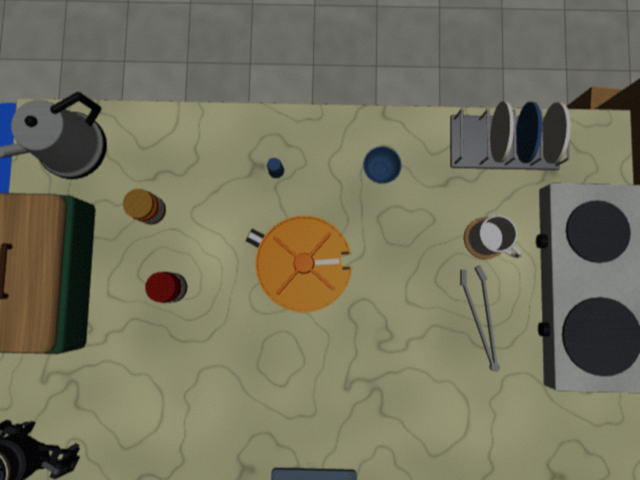

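View pics/scene0.png

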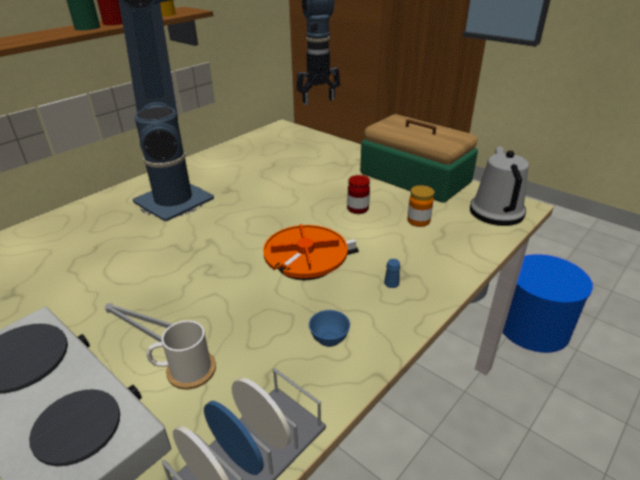

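The top view shows the tray centred near (304,264), the white pin at its upper left near (256,238), and the stripe and notch pointing right at (350,261). Next I'll measure all three.

```bash
cat > h.py <<'E'
import numpy as np, cv2
from bench import bot
def ray(name,px,z,ci=None):
    ci=ci or bot.camera_info(name)
    R,_=cv2.Rodrigues(ci["rvec"]);K=ci["intrinsics"];t=ci["tvec"]
    px=np.atleast_2d(px).astype(float)
    d=np.c_[px,np.ones(len(px))]@np.linalg.inv(K).T@R
    c=-R.T@t
    return c+d*((z-c[2])/d[:,2])[:,None]
def proj(name,P,ci=None):
    ci=ci or bot.camera_info(name)
    return cv2.projectPoints(np.array(P,float).reshape(-1,3),ci["rvec"],ci["tvec"],ci["intrinsics"],None)[0].reshape(-1,2)
E
python3 - <<'E'
from h import *
im=cv2.imread("pics/top0.png");hsv=cv2.cvtColor(im,cv2.COLOR_BGR2HSV)
roi=np.zeros(im.shape[:2],np.uint8);roi[200:330,235:365]=1
o=((hsv[...,0]<25)&(hsv[...,1]>170)&(roi>0)).astype(np.uint8)
cs=max(cv2.findContours(o,0,1)[0],key=cv2.contourArea)[:,0]
P=ray("top",cs,0.048)[:,:2]
A=np.c_[2*P,np.ones(len(P))]
for _ in range(3):
    s=np.linalg.lstsq(A,(P**2).sum(1),rcond=None)[0];r=np.sqrt(s[2]+s[:2]@s[:2])
    k=abs(np.hypot(*(P-s[:2]).T)-r)<.003;P=P[k];A=A[k]
C=s[:2];print("C",C,r,len(P))
w=((hsv[...,1]<60)&(hsv[...,2]>150)&(roi>0)).astype(np.uint8)
n,l,st,ce=cv2.connectedComponentsWithStats(w)
for i in range(1,n):
    print(st[i],ce[i])
    for z in(.032,.042):
        p=ray("top",ce[i],z)[0,:2]-C;print(z,np.hypot(*p),np.degrees(np.arctan2(p[1],p[0])))
big=cv2.resize(im[195:335,230:370],None,fx=4,fy=4,interpolation=2);cv2.imwrite("pics/crop0.png",big)
# objects near
E
```

```text
C [0.55586578 0.03919462] 0.10155963410043034 76
[249 234  13   8  44] [255.         237.29545455]
0.032 0.12202141416441602 61.31044684349885
0.042 0.12040665167293296 61.45459073365568
[315 259  24   6 112] [326.625      261.45535714]
0.032 0.059884578980356755 -84.1169261301972
0.042 0.0597317373608621 -84.69114289264151
```

View pics/crop0.png

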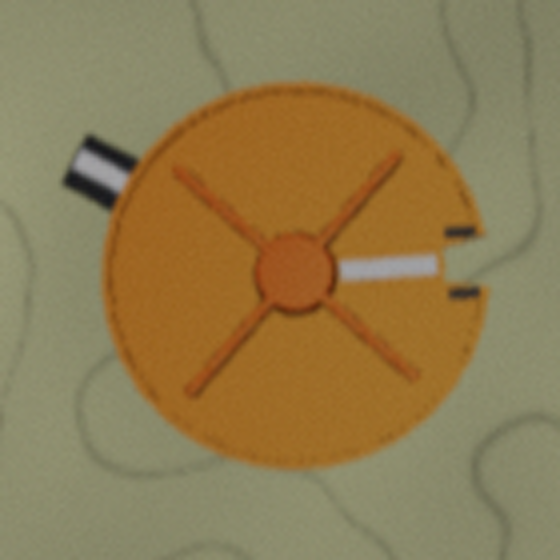

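```bash
cat >> h.py <<'E'
from scipy.spatial.transform import Rotation as Ro
def tool():
    s=bot.sense();return s,s["position"],Ro.from_euler("xyz",s["orientation"]).as_matrix()
def todelta(P):
    s,p,R=tool();return (np.atleast_2d(P)-p)@R*1000
E
python3 - <<'E'
from h import *
s,p,R=tool();print(R.round(3));
for n in ("top","scene","wrist"):
    ci=bot.camera_info(n);RR=cv2.Rodrigues(ci["rvec"])[0];c=-RR.T@ci["tvec"];print(n,c.round(3))
    if n=="wrist":print("tool frame cam",(R.T@(c-p)).round(3),(RR@R).round(2))
print("pin ends", ray("top",np.array([[75,165],[110,183]])/4+[230,195],.032).round(4))
print("hub",ray("top",np.array([295,273])/4+[230,195],.064))
print("delta",todelta([.47,.04,.25]))
E
```

```text
[[-0.001 -0.912  0.41 ]
 [-0.002  0.41   0.912]
 [-1.     0.    -0.002]]
top [ 0.487 -0.009  1.252]
scene [ 1.265 -0.705  0.771]
wrist [0.154 0.507 0.374]
tool frame cam [-0.127  0.068  0.001] [[ 0.   -0.    1.  ]
 [-0.27 -0.96 -0.  ]
 [ 0.96 -0.27 -0.  ]]
pin ends [[0.6166 0.1608 0.032 ]
 [0.6065 0.1402 0.032 ]]
hub [[0.55496729 0.03102756 0.064     ]]
delta [[  -2.25679883 -412.25254434 -295.17507121]]
```

Run:
```python
from h import *
print(todelta([.59,.03,.27]))
s,p,R=tool();print(np.degrees(np.arctan2(R[1,1],R[0,1])))
```

```text
[[ -22.36771787 -525.78336727 -255.0963589 ]]
155.77456974678435
```

Request:
move_arm:
  deltas:
    - [[-10,-50,-24],0,0]
    - [[-22,-100,-48],0,0]
    - [[-22,-150,-73],-0.05,0]
    - [[-22,-200,-97],-0.1,0]
    - [[-22,-250,-121],-0.15,0]
    - [[-22,-300,-146],-0.2,0]
    - [[-22,-350,-170],-0.25,0]
    - [[-22,-400,-194],-0.3,0]
    - [[-22,-450,-218],-0.35,0]
    - [[-22,-500,-243],-0.4,0]
    - [[-22,-526,-255],-0.42,0]
    - [[-22,-526,-255],-0.42,0]

```text
time: 1.6
position: [0.5909, 0.028, 0.2679]
orientation: [2.061, 1.567, -2.658]
contact_force: [-0.3, 0.1, 0.7]
finger_gap: -0.001
```

Run:
```python
from h import *
s,p,R=tool();print(s["time"],p,R.round(3),s["joint_pos"],s["finger_gap"],s["contact_force"])
ci=bot.camera_info("wrist");im=bot.get_image("wrist")
cv2.imwrite("pics/w1.png",im[:,:,::-1]);import pickle;pickle.dump(ci,open("w1.pkl","wb"))
```

```text
1.6 [0.59086116 0.02801805 0.26786545] [[-0.004 -1.     0.006]
 [-0.002  0.006  1.   ]
 [-1.     0.004 -0.002]] [-0.06488373  0.23636724  0.34732699  1.68521352 -0.00211373 -0.05877306] -0.0008048146930411551 [-0.34535651  0.08523941  0.70475622]
```

View pics/w1.png

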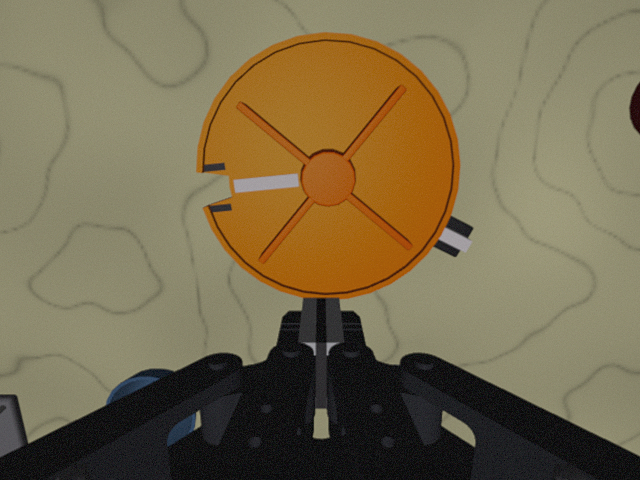

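The wrist view shows the hub at (328,178), the stripe running left to the notch at (215,188), and the pin at (455,238). The shut fingers point at the far rim.

```bash
cat >> h.py <<'E'
def measure(im,ci,zoff=0.,verbose=True):
    """im BGR from wrist; returns C, notch deg, pin deg"""
    hsv=cv2.cvtColor(im,cv2.COLOR_BGR2HSV)
    o=((hsv[...,0]<25)&(hsv[...,1]>170)&(hsv[...,2]>90)).astype(np.uint8)
    o=cv2.morphologyEx(o,cv2.MORPH_CLOSE,np.ones((5,5)))
    c=max(cv2.findContours(o,0,1)[0],key=cv2.contourArea)
    P=ray(0,cv2.convexHull(c)[:,0],.048-zoff,ci)[:,:2]
    A=np.c_[2*P,np.ones(len(P))];b=(P**2).sum(1)
    for _ in range(5):
        s=np.linalg.lstsq(A,b,rcond=None)[0];r=np.sqrt(s[2]+s[:2]@s[:2])
        k=abs(np.hypot(*(P-s[:2]).T)-r)<.0015
        if k.sum()<20:break
        P,A,b=P[k],A[k],b[k]
    C=s[:2];print("C",C.round(4),"r",r.round(4),len(P))
    w=((hsv[...,1]<50)&(hsv[...,2]>140)).astype(np.uint8)
    cs,_=cv2.findContours(w,0,1)
    for q in cs:
        if cv2.contourArea(q)<60:continue
        rc=cv2.minAreaRect(q);
        M=cv2.moments(q);ce=[M["m10"]/M["m00"],M["m01"]/M["m00"]]
        for z in(.032,.042-zoff):
            p=ray(0,ce,z,ci)[0,:2]-C;d=np.hypot(*p)
            if d<.16:print("white px",np.round(ce,1),"area",cv2.contourArea(q),"z",z,"r",d.round(4),"ang",np.degrees(np.arctan2(p[1],p[0])).round(2))
    return C
E
python3 - <<'E'
from h import *;import pickle
ci=pickle.load(open("w1.pkl","rb"));im=cv2.imread("pics/w1.png")
measure(im,ci)
print(ray(0,[328,178],.064,ci))
E
```

```text
C [0.5566 0.0344] r 0.1102 74
white px [455.9 240.2] area 361.5 z 0.032 r 0.1318 ang 63.14
white px [455.9 240.2] area 361.5 z 0.042 r 0.1276 ang 63.48
white px [265.9 182.5] area 734.5 z 0.032 r 0.0548 ang -83.93
white px [265.9 182.5] area 734.5 z 0.042 r 0.0533 ang -84.92
[[0.55569202 0.03441544 0.064     ]]
```

Request:
move_arm:
  deltas:
    - [[0,14,-30],0.17,0]
    - [[10,28,-59],0.34,0]
    - [[30,28,-59],0.51,0]
    - [[50,28,-59],0.68,0]
    - [[70,28,-59],0.85,0]
    - [[90,28,-59],1.02,0]
    - [[110,28,-59],1.19,0]
    - [[130,28,-59],1.36,0]
    - [[140,28,-59],1.5,0]
    - [[150,28,-59],1.57,0]
    - [[150,28,-59],1.57,0]

```text
time: 3.02
position: [0.5598, -0.0283, 0.1176]
orientation: [-3.061, 1.565, -3.063]
contact_force: [-0.2, -0.2, 0.3]
finger_gap: -0.001
```

Run:
```python
from h import *
s,p,R=tool();print(s["time"],p,R.round(3),s["joint_pos"][5],s["contact_force"])
print(todelta([.562,-.031,.070]))
cv2.imwrite("pics/s2.png",bot.get_image("scene")[150:300,200:420,::-1].repeat(3,0).repeat(3,1))
```

```text
3.025 [ 0.55979921 -0.02825441  0.11763916] [[-0.006  0.001  1.   ]
 [-0.     1.    -0.001]
 [-1.    -0.    -0.006]] 1.4029310514917661 [-0.19029409 -0.22891652  0.27235722]
[[47.62612128 -2.71903092  2.49607881]]
```

View pics/s2.png

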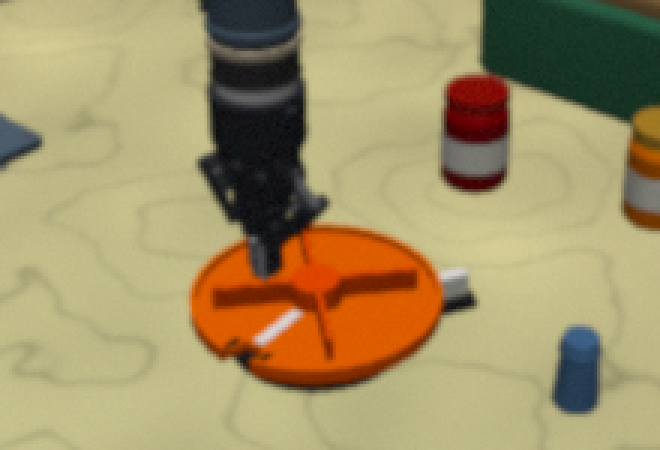

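Request:
move_arm:
  deltas:
    - [[16,-3,2],0,0]
    - [[32,-3,2],0,0]
    - [[47,-3,2],0,0]
    - [[47,-3,2],0,0]

```text
time: 3.58
position: [0.5603, -0.0313, 0.0687]
orientation: [3.134, 1.561, 3.133]
contact_force: [-1.1, -0.7, -0.5]
finger_gap: 0.002
```

```bash
cat >> h.py <<'E'
Cc=np.array([.556,.034])
def st():
    s,p,R=tool();d=p[:2]-Cc
    print("t",s["time"],"p",p.round(4),"r",np.hypot(*d).round(4),"phi",np.degrees(np.arctan2(d[1],d[0])).round(1),"zang",np.degrees(np.arctan2(R[1,2],R[0,2])).round(1),"tilt",R[:2,0].round(4),"j6",s["joint_pos"][5].round(2),"F",s["contact_force"].round(1))
E
python3 -c "
from h import *
st()"
```

```text
t 3.575 p [ 0.5603 -0.0313  0.0687] r 0.0655 phi -86.2 zang -0.1 tilt [-0.0095  0.0001] j6 1.4 F [-1.1 -0.7 -0.5]
```

Request:
move_arm:
  deltas:
    - [[0,0,6],-0.09,0]
    - [[0,1,11],-0.17,0]
    - [[0,2,17],-0.26,0]
    - [[0,4,22],-0.35,0]
    - [[0,6,27],-0.44,0]
    - [[0,9,32],-0.52,0]
    - [[0,12,37],-0.61,0]
    - [[0,15,42],-0.7,0]
    - [[0,19,46],-0.79,0]
    - [[0,23,50],-0.87,0]
    - [[0,28,53],-0.96,0]
    - [[0,32,56],-1.05,0]

```text
time: 5.08
position: [0.6165, 0.0003, 0.0684]
orientation: [2.176, 1.561, -3.056]
contact_force: [-0.4, -0.9, -0.3]
finger_gap: 0.001
```

```bash
python3 -c "
from h import *
st()
cv2.imwrite('pics/t3.png',cv2.resize(bot.get_image('top')[195:335,230:370,::-1],None,fx=4,fy=4))"
```

```text
t 5.075 p [6.165e-01 3.000e-04 6.840e-02] r 0.0692 phi -29.1 zang 60.2 tilt [-0.0096 -0.0008] j6 0.41 F [-0.4 -0.9 -0.3]
```

View pics/t3.png

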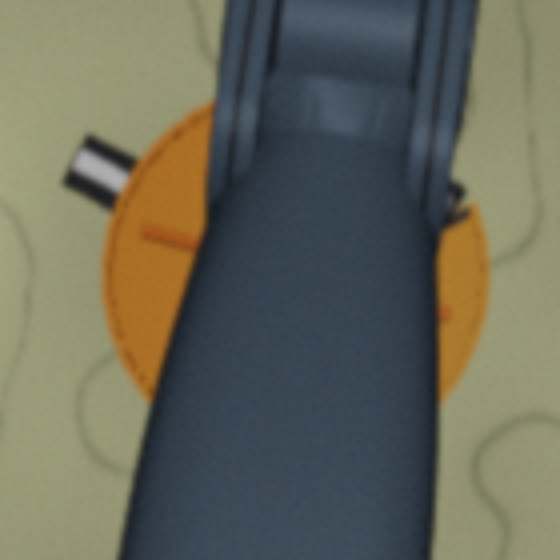

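The tray has turned counter-clockwise: the notch edge now shows at (455,200) right of the arm. I'll keep sweeping.

Request:
move_arm:
  deltas:
    - [[0,1,6],-0.09,0]
    - [[0,3,11],-0.17,0]
    - [[0,5,17],-0.26,0]
    - [[0,8,22],-0.35,0]
    - [[0,10,27],-0.44,0]
    - [[0,13,32],-0.52,0]
    - [[0,16,37],-0.61,0]
    - [[0,19,42],-0.7,0]
    - [[0,23,46],-0.79,0]
    - [[0,27,50],-0.87,0]
    - [[0,32,53],-0.96,0]
    - [[0,36,56],-1.05,0]

```text
time: 6.62
position: [0.6138, 0.0671, 0.069]
orientation: [1.132, 1.563, -3.046]
contact_force: [0.7, -1.1, -0.6]
finger_gap: 0.005
```

```bash
python3 -c "
from h import *
st()"
```

```text
t 6.625 p [0.6138 0.0671 0.069 ] r 0.0666 phi 29.8 zang 120.6 tilt [-0.0074 -0.0007] j6 -0.53 F [ 0.7 -1.1 -0.6]
```

Request:
move_arm:
  deltas:
    - [[0,0,6],-0.09,0]
    - [[0,1,11],-0.17,0]
    - [[0,3,17],-0.26,0]
    - [[0,5,22],-0.35,0]
    - [[0,7,27],-0.44,0]
    - [[0,10,32],-0.52,0]
    - [[0,13,37],-0.61,0]
    - [[0,16,42],-0.7,0]
    - [[0,20,46],-0.79,0]
    - [[0,22,48],-0.82,0]
    - [[0,22,48],-0.82,0]

```text
time: 8.0
position: [0.5707, 0.0972, 0.0697]
orientation: [0.305, 1.564, -3.054]
contact_force: [0.3, -0.0, 0.7]
finger_gap: 0.001
```

```bash
python3 -c "
from h import *
st()
cv2.imwrite('pics/t4.png',cv2.resize(bot.get_image('top')[195:335,230:370,::-1],None,fx=4,fy=4))
cv2.imwrite('pics/w4.png',bot.get_image('wrist')[:,:,::-1])"
```

```text
t 8.0 p [0.5707 0.0972 0.0697] r 0.0649 phi 76.9 zang 167.5 tilt [-0.0065 -0.0006] j6 -1.3 F [ 0.3 -0.   0.7]
```

View pics/t4.png

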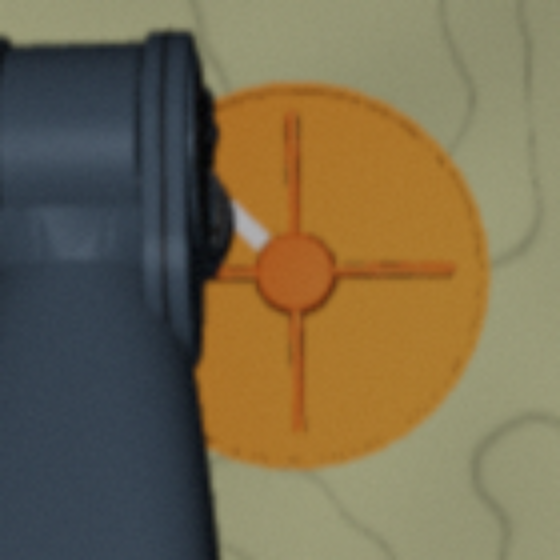

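View pics/w4.png

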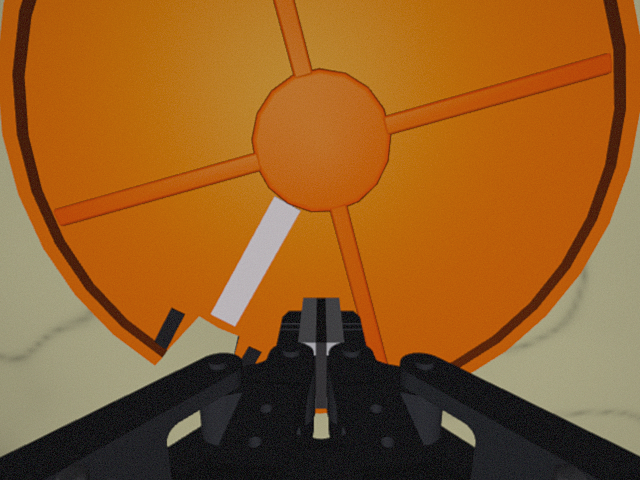

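The stripe at (255,260) and notch at (205,340) are visible beside the fingers, and the rib being pushed lies just right of the tip at (350,260).

```bash
cat >> h.py <<'E'
def stripe(im,ci,z=.042):
    hsv=cv2.cvtColor(im,cv2.COLOR_BGR2HSV)
    w=((hsv[...,1]<50)&(hsv[...,2]>140)).astype(np.uint8)
    for q in cv2.findContours(w,0,1)[0]:
        if cv2.contourArea(q)<60: continue
        M=cv2.moments(q);ce=np.array([M["m10"],M["m01"]])/M["m00"]
        p=ray(0,ce,z,ci)[0,:2]-Cc
        if np.hypot(*p)<.08:
            v=ray(0,q[:,0],z,ci)[:,:2]
            l=cv2.fitLine(v.astype(np.float32)*1000,cv2.DIST_L2,0,.01,.01)[:2,0]
            a=np.degrees(np.arctan2(l[1],l[0]))
            print("stripe r",np.hypot(*p).round(4),"ang",np.degrees(np.arctan2(p[1],p[0])).round(2),"line ang",a.round(2))
E
python3 -c "
from h import *
stripe(cv2.imread('pics/w4.png'),bot.camera_info('wrist'))"
```

```text
stripe r 0.0528 ang 46.99 line ang 47.62
```

Request:
move_arm:
  deltas:
    - [[0,0,4],-0.06,0]
    - [[0,0,7],-0.11,0]
    - [[0,1,10],-0.16,0]
    - [[0,1,13],-0.2,0]
    - [[0,2,15],-0.23,0]
    - [[0,2,15],-0.23,0]

```text
time: 8.85
position: [0.5556, 0.0985, 0.0696]
orientation: [0.035, 1.564, -3.095]
contact_force: [1.0, 0.3, 0.2]
finger_gap: -0.002
```

```bash
python3 -c "
from h import *
st()
im=bot.get_image('wrist')[:,:,::-1].copy();cv2.imwrite('pics/w5.png',im)
stripe(im,bot.camera_info('wrist'))"
```

```text
t 8.85 p [0.5556 0.0985 0.0696] r 0.0645 phi 90.4 zang -179.3 tilt [-0.0071 -0.0003] j6 -1.53 F [1.  0.3 0.2]
stripe r 0.0527 ang 60.32 line ang 61.17
```

View pics/w5.png

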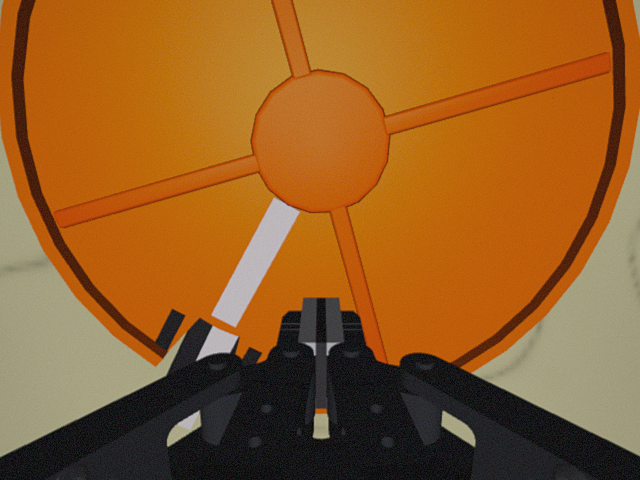

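The pin is now showing in the notch near (215,345), a little off centre. I'll make one small push, then back off, rise and look.

Request:
move_arm:
  deltas:
    - [[0,0,1],-0.02,0]
    - [[0,0,2],-0.03,0]
    - [[0,0,3],-0.04,0]
    - [[0,0,3],-0.04,0]

```text
time: 9.4
position: [0.5525, 0.0983, 0.0697]
orientation: [0.032, 1.564, -3.058]
contact_force: [1.4, -0.3, -1.0]
finger_gap: 0.001
```

```bash
python3 -c "
from h import *
st()
im=bot.get_image('wrist')[:,:,::-1].copy();cv2.imwrite('pics/w6.png',im)
stripe(im,bot.camera_info('wrist'))"
```

```text
t 9.4 p [0.5525 0.0983 0.0697] r 0.0644 phi 93.1 zang -177.0 tilt [-0.0072 -0.0006] j6 -1.57 F [ 1.4 -0.3 -1. ]
stripe r 0.0527 ang 62.98 line ang 63.7
```

Request:
move_arm:
  deltas:
    - [[0,0,-4],0,0]
    - [[0,0,-8],0,0]
    - [[-25,0,-8],0,0]
    - [[-60,10,-12],0.15,0]
    - [[-100,25,-20],0.32,0]
    - [[-150,45,-30],0.5,0]
    - [[-200,68,-38],0.68,0]
    - [[-200,68,-38],0.86,0]
    - [[-200,68,-38],1.04,0]
    - [[-200,68,-38],1.22,0]
    - [[-200,68,-38],1.4,0]
    - [[-200,68,-38],1.57,0]

```text
time: 10.95
position: [0.5955, 0.0324, 0.2691]
orientation: [1.623, 1.563, -3.043]
contact_force: [-0.3, 0.2, -0.3]
finger_gap: 0.003
```

```bash
python3 -c "
from h import *
st()
ci=bot.camera_info('wrist');im=bot.get_image('wrist')[:,:,::-1].copy();cv2.imwrite('pics/w7.png',im)
stripe(im,ci);measure(im,ci)"
```

```text
t 10.95 p [0.5955 0.0324 0.2691] r 0.0396 phi -2.3 zang 92.7 tilt [-0.0078 -0.0008] j6 -0.1 F [-0.3  0.2 -0.3]
stripe r 0.0536 ang 62.61 line ang 63.05
C [0.5568 0.0345] r 0.1102 65
white px [434.8 236.7] area 684.5 z 0.032 r 0.1174 ang 62.4
white px [434.8 236.7] area 684.5 z 0.042 r 0.1137 ang 62.72
white px [377.1 202.6] area 701.5 z 0.032 r 0.0547 ang 62.4
white px [377.1 202.6] area 701.5 z 0.042 r 0.0527 ang 63.08
```

View pics/w7.png

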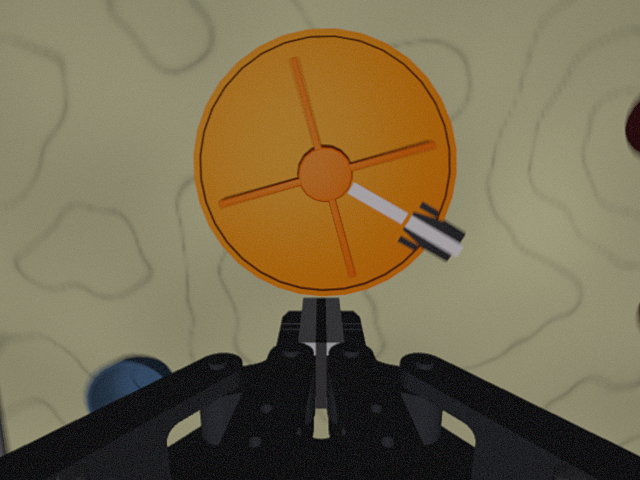

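The pin is inside the notch at (435,237). Stripe and pin angles agree to 0.7° (63.1° against 62.4°), which is about 1.2 mm at the notch. Next I'll press on the hub.

```bash
python3 -c "
from h import *
print(todelta([[.556,.0344,.10],[.556,.0344,.084]]))"
```

```text
[[169.3967626   38.07640757   3.78954407]
 [185.39627023  37.95101862   3.79529692]]
```

Request:
move_arm:
  deltas:
    - [[20,20,2],0,0]
    - [[50,38,4],0,0]
    - [[90,38,4],0,0]
    - [[130,38,4],0,0]
    - [[160,38,4],0,0]
    - [[170,38,4],0,0]
    - [[170,38,4],0,0]

```text
time: 11.88
position: [0.5558, 0.0346, 0.0991]
orientation: [1.609, 1.562, -3.059]
contact_force: [-0.4, 0.1, 0.9]
finger_gap: -0.002
```

```bash
python3 -c "
from h import *
st()
im=bot.get_image('wrist')[:,:,::-1].copy();cv2.imwrite('pics/w8.png',im)
print(todelta([[.556,.0344,.081],[.556,.0344,.065]]))"
```

```text
t 11.875 p [0.5558 0.0346 0.0991] r 0.0006 phi 107.4 zang 92.5 tilt [-0.0089 -0.0007] j6 -0.1 F [-0.4  0.1  0.9]
[[19.34942473  0.5953836  -0.0968232 ]
 [35.34907104  0.48929429 -0.08888129]]
```

View pics/w8.png

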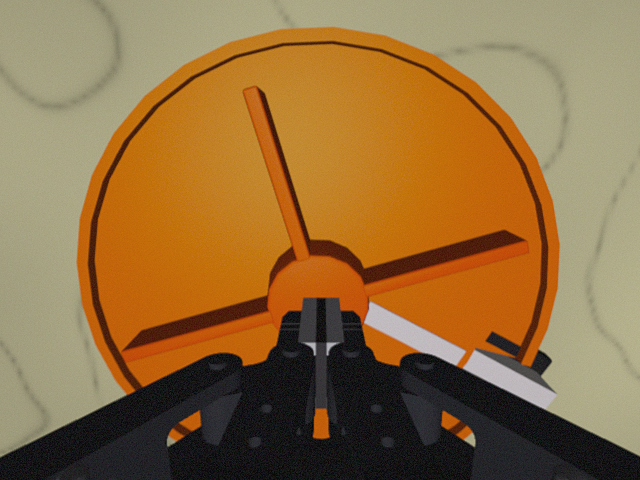

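The tip is over the hub at (320,300), and the pin at (510,378) is still in the notch. Pressing down slowly.

Request:
move_arm:
  deltas:
    - [[8,0,0],0,0]
    - [[14,0,0],0,0]
    - [[17,0,0],0,0]
    - [[19,0,0],0,0]
    - [[21,0,0],0,0]
    - [[23,0,0],0,0]
    - [[25,0,0],0,0]
    - [[25,0,0],0,0]

```text
time: 12.92
position: [0.5565, 0.0345, 0.0765]
orientation: [1.676, 1.565, -2.993]
contact_force: [-2.0, -0.4, 5.4]
finger_gap: 0.004
```

```bash
python3 -c "
from h import *
st()"
```

```text
t 12.925 p [0.5565 0.0345 0.0765] r 0.0007 phi 45.5 zang 92.5 tilt [-0.0062 -0.0009] j6 -0.1 F [-2.  -0.4  5.4]
```

Request:
move_arm:
  deltas:
    - [[4,0,0],0,0]
    - [[6,0,0],0,0]
    - [[8,0,0],0,0]
    - [[10,0,0],0,0]
    - [[12,0,0],0,0]
    - [[14,0,0],0,0]
    - [[15,0,0],0,0]
    - [[15,0,0],0,0]

```text
time: 13.92
position: [0.5565, 0.0345, 0.0649]
orientation: [1.757, 1.566, -2.911]
contact_force: [-6.5, -0.3, 14.1]
finger_gap: -0.003
```

```bash
python3 -c "
from h import *
st()"
```

```text
t 13.925 p [0.5565 0.0345 0.0649] r 0.0008 phi 44.6 zang 92.5 tilt [-0.005  -0.0012] j6 -0.1 F [-6.5 -0.3 14.1]
```

Request:
move_arm:
  deltas:
    - [[4,0,0],0,0]
    - [[6,0,0],0,0]
    - [[6,0,0],0,0]

```text
time: 14.3
position: [0.5566, 0.0345, 0.0647]
orientation: [2.046, 1.567, -2.622]
contact_force: [-9.9, 0.3, 23.2]
finger_gap: 0.003
```

```bash
python3 -c "
from h import *
st()"
```

```text
t 14.3 p [0.5566 0.0345 0.0647] r 0.0008 phi 39.2 zang 92.6 tilt [-0.0031 -0.0018] j6 -0.1 F [-9.9  0.3 23.2]
```

Force went from 14 to 23 N while the tip moved only 0.2 mm, so the tray is on its stop at the seated height. I'll rise straight up and look.

Request:
move_arm:
  deltas:
    - [[-3,0,0],0,0]
    - [[-10,0,0],0,0]
    - [[-30,0,0],0,0]
    - [[-70,0,0],0,0]
    - [[-120,-10,0],0,0]
    - [[-170,-25,0],0,0]
    - [[-205,-38,0],0,0]
    - [[-205,-38,0],0,0]

```text
time: 15.3
position: [0.5976, 0.0364, 0.2728]
orientation: [-2.127, 1.567, -0.511]
contact_force: [-0.9, -0.7, -0.3]
finger_gap: -0.002
```

```bash
python3 -c "
from h import *
st()
ci=bot.camera_info('wrist');im=bot.get_image('wrist')[:,:,::-1].copy();cv2.imwrite('pics/w9.png',im)
measure(im,ci,.016)
sc=bot.get_image('scene')[:,:,::-1];cv2.imwrite('pics/s9.png',cv2.resize(sc[100:400,100:500],None,fx=2,fy=2))
t=bot.get_image('top')[:,:,::-1];cv2.imwrite('pics/t9.png',t)
print([ (a,b) for a,b in [('',0)]][:0])
"
```

```text
t 15.3 p [0.5976 0.0364 0.2728] r 0.0417 phi 3.4 zang 92.6 tilt [ 0.0037 -0.0021] j6 -0.09 F [-0.9 -0.7 -0.3]
C [0.5561 0.0341] r 0.11 69
white px [429.7 227.6] area 725.0 z 0.032 r 0.1161 ang 63.06
white px [429.7 227.6] area 725.0 z 0.026000000000000002 r 0.1182 ang 62.88
white px [370.5 192.4] area 638.0 z 0.032 r 0.0518 ang 64.1
white px [370.5 192.4] area 638.0 z 0.026000000000000002 r 0.0528 ang 63.68
[]
```

View pics/w9.png

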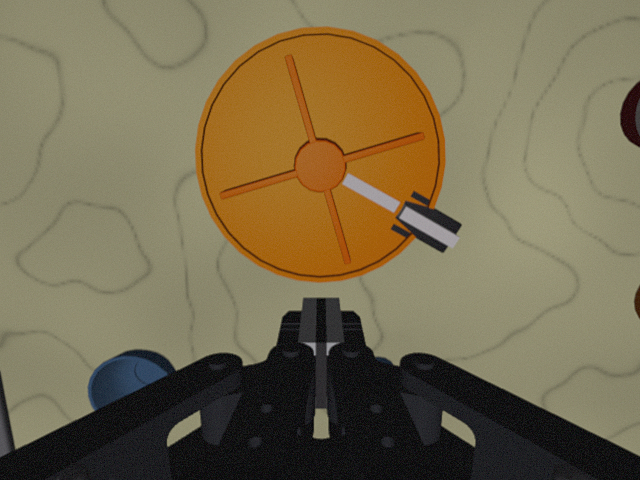

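View pics/s9.png

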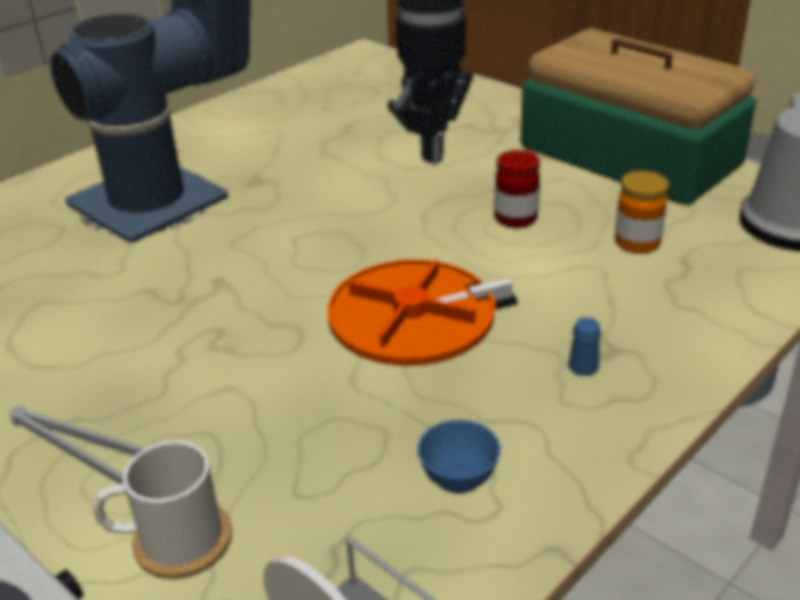

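The pin stands up through the notch at (430,228). With the rim taken at seated height, the fitted radius is exactly 110 mm. The scene view shows the jars, mug and other items where they were, and the arm is clear of everything.

```bash
python3 -c "
from bench import bot
print(bot.job_done())"
```

```text
the job is handed in; nothing more can be done
None
```

The tray is lined up and fully seated, with the pin standing up through the notch. I handed the job in at about 15.5 s of the 48 s allowed. With the shut fingertip on one rib I pushed the tray about 148° counter-clockwise, then pressed straight down on the hub.

**Last checks**
- **Alignment:** after the push the stripe and pin directions agreed to about 0.7°; after seating they agreed to about 0.8°. Both are within the 4 mm tolerance at the notch.
- **Seating:** the fingertip stopped at 47.7 mm, against 48 mm for the seated hub. The force then rose from 14 to 23 N with almost no further travel, so the tray is on its stop. Fitting the rim at seated height gave the true 110 mm radius.
- **Everything else:** the arm is clear of the tray, and by eye in the final scene picture the jars, mug and other items had not moved.

**Disagreement:** my first circle fit, from the top camera, put the tray centre about 5 mm off and its radius at 102 mm. I dropped it and used the wrist camera fit, which gave 110 mm. I found no other disagreements.

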